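Press a relay home behind the lip of a relay test adapter and hold it there

TASK

Test the black plug-in relay on the small test adapter in the middle of the bench: first lower the adapter's half-open hinged cover until it is shut over its box. Then bring the relay, pins ahead and lying on its side as it lies now, along the blue nest in under the cover's yellow front lip, and push it against the sprung contact head until the head is fully home, without forcing it. The springs push the relay out again when it is let go, so keep it pressed home and finish while still holding it there, cover still shut, and leave the other loose things where they are.

Things in the scene. Friction and masses are not known exactly. Their poses are not given: they have to be found in the camera images.
- adapter: relay test adapter, fixed, turned by up to 0.2 rad: black base plate 152 x 86 x 6 mm (x -58 to +94), blue nest in front, grey box behind (x +4 to +88, 80 mm wide, top z = 42.5 mm, front wall with a 34 mm wide mouth). Origin: on the bench, on the middle line, right under the contact head's face at rest; x: direction of the push, away from the robot; y left, z up
- nest_mouth (a point): point on the blue nest floor at the mouth of its guides: adapter x = -33, y = 0, z = 12 mm. The floor runs from adapter x = -56 to 0, 48 mm wide. Two low rails on it, tops at z = 19 mm, 25 mm apart, guide the relay from x = -23 to -1; ahead of them flares that start 37 mm apart at x = -33. Fingers must pass above the rails; the relay may slide on the floor
- cover (a joint): angle (rad) of the box's hinged cover (black frame, clear window, yellow front bar): 0 = shut, lying on the box; grows as the front edge rises (to 1.5); starts half open. Stiff hinge, stays where left; about 1.6 N at the front edge moves it. Shut, the yellow bar is the lip: it ends at adapter x = -4 mm, underside 30.5 mm above the nest floor (2.5 mm more than the relay's height)
- cover_hinge (a point): middle of the cover's hinge axis, which runs along the adapter's y at adapter x = +88, z = 45 mm. The cover is a flat plate 92 mm long from this axis, 82 mm wide, 5 mm thick (2.5 mm either side of the axis)
- cover_edge (a point): middle of the cover's front edge on its outer (upper when shut) face, 92 mm from the hinge axis
- head (a joint): travel (m) of the black sprung contact head in the mouth (34 mm wide, z 13.5 to 39.5 mm, face at adapter x = 0 at rest): 0 at rest, grows as the relay pushes it in along adapter +x, hard stop at 0.008. Spring force 3.6 N at first, rising evenly to 10.8 N at the stop
- relay: black plug-in relay with a white label on one flank, lying on its side in front of the adapter: body 22 wide (x -11 to +11), 36 long (y -15 to +21), 28 mm high (z 0 to 28), about 35 g. Origin on the underside. Metal pins, 6 mm, at its -y end slip into the head, so the body's -y end face meets the head. The -y end faces away from the robot within about 0.5 rad. Grip across the 22 mm width
- relay_face (a point): middle of the relay body's end face from which the pins stand out (relay y = -15 mm, 14 mm above its underside)
- tan_connector: loose tan connector housing, 16 x 39 x 17 mm, near the bench's front edge, not to be disturbed; origin at the middle of its underside
- gauge_block: loose grey steel gauge block, 25 x 46 x 16 mm, lying on the bench to the right, not to be disturbed; origin at the middle of its underside
- terminal_strip: loose tan terminal strip, 17 x 44 x 16 mm, lying on the bench to the right, not to be disturbed; origin at the middle of its underside
- bolt: loose steel screw standing on its head, 16 x 16 x 30 mm, on the left of the bench, not to be disturbed; origin at the middle of its underside
Mind the look-alikes: they are no part of the job. Leave any orange or red look-alike of the relay alone.

How it is judged:
On the way, in this order (a step that is already met when the one before it is completed fails the run):
1. the cover is shut, with the relay not yet in the nest's mouth (value of joint cover below 0.06 rad and x of relay_face in the frame of adapter below -0.004 m), for 0.2 s.
2. with the cover shut, the relay's pin end is in under the lip, between the guides (value of joint cover below 0.06 rad and x of relay_face in the frame of adapter above -0.002 m and y of relay_face in the frame of adapter between -0.004 and 0.004 m and angle between relay's own z axis and vertical below 0.12 rad and angle between the y axis of relay and the x axis of adapter, either way round below 0.15 rad), for 0.1 s.
At the end, for the whole second after the job is handed in: cover shut (within 0.06 rad); fingers still on the relay (over 2 N), which is at rest, level (0.12 rad), pins ahead, in line with the nest (0.15 rad, 4 mm), contact head pushed in by over 6 of its 8 mm; other loose things within 20 mm of where they were (value of joint cover below 0.06 rad and value of joint head above 0.006 m and x of relay_face in the frame of adapter above 0.005 m and y of relay_face in the frame of adapter between -0.004 and 0.004 m and angle between relay's own z axis and vertical below 0.12 rad and angle between the y axis of relay and the x axis of adapter, either way round below 0.15 rad and contact force between the fingers and relay above 2 N and linear speed of relay below 0.01 m/s and distance of each of tan_connector, gauge_block, terminal_strip, bolt from where it was at the start of the episode below 0.02 m); the arm keeps its last pose, push and grip.
It fails at once if the relay is pressed against the adapter with more than 60 N (contact force between relay and adapter above 60 N).
It fails at once if a loose bystander is shoved more than 20 mm (distance of any of tan_connector, gauge_block, terminal_strip, bolt from where it was at the start of the episode above 0.02 m).
It also fails if it takes over 51 s, if anything falls off the work surface, if the arm or the gripper's body presses on something with over 40 N, if the wrist force passes 120 N, or if a joint passes its speed limit or range.

ROBOT

A 6-joint arm with a two-finger parallel gripper is mounted at the origin on a cart in front of the work surface, level with it; the furniture and walls round the work are solid. World frame = base frame: x ahead of the robot, y to its left, z up, the work surface at z = 0. Lengths are in m, angles in rad, forces in N, time in s.
With the tool pointing down it reaches from about 0.375 to 0.975 m from the base axis. Payload 3.8 kg.
Tool frame: the origin (TCP) lies midway between the tips of the shut fingers; the grasp point (between the pads) lies 19 mm behind it; z points along the fingers, y is the line along which they close (so a half turn about z gives the same grasp; the last joint's range is limited). The gripper opens to 88 mm and grips with 3 to 60 N. Pads are 18 mm wide; open, the fingers measure 123 mm over their backs; the gripper's body (75 mm by 187 mm) begins 45 mm behind the grasp point.
Start: joints at [1.216, 0.264, 1.604, -0, 1.274, -0.037], TCP at [0.211, 0.641, 0.239] pointing down, gripper open.
Joint ranges: [-2.63, 2.63], [-0.94, 2.18], [0.31, 2.57], [-1.31, 4.45], [0, 2.66], [-2.55, 2.55]. Speed limits (rad/s): [2.57, 2.57, 3.14, 3.14, 3.14, 3.14].

INTERFACE

Orientations are given as [roll, pitch, yaw] about the fixed x, y, z axes, in that order (R = Rz(yaw) Ry(pitch) Rx(roll)).
In Python, from station import r gives the robot as it stands. The module is installed in compiled form; this text tells all that it offers.
- The arm moves only by the tool drive_tool, never from a script. Its arguments are lists of equal length, an entry for each row: "linear": the shift along the world's x, y, z in cm, a list of three; "turn": the turn about the world's z in degrees. In form: {"linear": [[tx, ty, tz], ...], "turn": [turn, ...]}. A call has 1 to 10 rows; each row shifts and turns the commanded pose from where the row before left it; what a row does not reach is not made up. A row lasts 1/12 s, in which the tool goes at most 41.7 mm and 7.16 degrees, less where a joint would pass 70% of its speed; a pose out of reach is approached as far as the arm can. A call is refused whole if a number of a shift passes 4.17 or a number of a turn 7.16, either way. A call with a gripper value outside its range is refused whole. "fingers" is the closure in counts, from 0 (fully open) to 255 (shut), set as the call begins (left out, the last holds). The fingers move at their own pace and stop on an object; "force" is the grip in N (left out, the last holds). Time passes only in rows, so rows that do not move let the fingers close. It gives the time, the measured TCP pose, the force, the opening and the grip force at its end, in the units of the state.
- r.sense(): the state, without advancing time (a new reading comes with each control period).
- r.camera(name): name is "scene" or "top"; returns (picture, depth): 480x640x3 uint8, blue, green, red; 480x640 float32, m along the optical axis (not along the pixel's ray), 0 where there is no reading.
- r.camera_model(name): a dict with "fx", "fy", "cx", "cy" (pixels), "R" (3x3) and "t" (3): a world point X has camera coordinates R X + t. Camera axes: x right, y down, z forward; pixel columns grow to the right and rows downward; lengths in m; the calibration is good to about 2 mm. A picture is of the moment at which its call begins. camera_model takes no time and is no camera call.
- r.job_done(): hands the job in; it is judged then, once.
Trained networks look in the newest picture that a camera, given by its name, has taken for a name from the list of things; names that differ only in an ending like _2 or _b are one class to them, and where a whole thing is asked for, a point or a joint stands for the part that bears it (a point fixed in the world has none). Each returns a list of dicts, best first, with "p" (0 to 1); they miss things now and then, are a little off and sometimes report something else, mostly with a low value. They report only what shows in the picture. A call takes as long as a camera call. They do not tell look-alikes from the thing itself.
- r.recognise(camera, thing): "xyz" ([x, y, z] in m, in world coordinates, good to about 4 mm: the middle of the surface that is visible of it).
- r.tip_of(camera, thing): "xyz" ([x, y, z] in m, in world coordinates, good to about 4 mm: a listed point, or the origin of a listed thing).
The state is a dict: "clock": time; "q": joint angles; "dq": joint speeds; "joint_efforts": joint torques, N m; "ee_pos": TCP position; "eef_rot": TCP orientation; "wrist_force": force on the tool from outside, world axes, zero at the start; "wrist_torque": the same for the moment, N m; "opening": opening from 0.0 (shut) to 1.0 (fully open); "grip_force": force on a finger pad.
Only numpy, scipy, OpenCV 4.12 (cv2) and the standard library are available. Lean on these libraries where they do the work, as an engineer would, in place of code of your own. Each camera call takes 0.05 s, during which the arm holds its last target. There are 200 camera calls.

## Working session

There is one attempt and no reset: what is moved stays moved. The work goes in short steps, Python scripts to look and compute and a tool call to move; the robot and the scene stay as the last step left them, time stands still between calls to the robot, and variables do not carry over. Pictures are saved under pics/ and viewed, at most 10 in all, crops included, and the job is handed in when it is done.

Besides the shell and the picture viewer there is one more tool, called after "Call:" as name([rows], argument=value, ...), one row to a line, values as JSON. drive_tool: Moves the arm, as the interface text tells. Its arguments: {"type":"object","properties":{"linear":{"type":"array","items":{"type":"array","items":{"type":"number"}}},"turn":{"type":"array","items":{"type":"number"}},"fingers":{"type":"number"},"force":{"type":"number"}},"required":["linear","turn"]}

```bash
mkdir -p pics
python3 - <<'E'
from station import r
import cv2, numpy as np
for c in ("scene","top"):
    im,d=r.camera(c); cv2.imwrite(f"pics/{c}0.png",im); np.save(f"{c}_d.npy",d)
    for f,ths in ((r.tip_of,["adapter","nest_mouth","cover_hinge","cover_edge","relay","relay_face","tan_connector","gauge_block","terminal_strip","bolt"]),):
        for t in ths:
            print(c,t,[(np.round(o["xyz"],3).tolist(),round(o["p"],2)) for o in f(c,t)[:3]])
    m=r.camera_model(c); print({k:np.round(v,3).tolist() for k,v in m.items()})
s=r.sense(); print(s["clock"],s["ee_pos"],s["eef_rot"],s["opening"],s["wrist_force"])
E
```

```text
scene adapter [([0.574, -0.078, 0.003], 0.64)]
scene nest_mouth [([0.545, -0.08, 0.01], 0.71)]
scene cover_hinge [([0.664, -0.076, 0.044], 0.64)]
scene cover_edge [([0.635, -0.076, 0.133], 0.85)]
scene relay [([0.435, -0.016, -0.001], 0.68), ([0.696, 0.023, 0.002], 0.64), ([0.366, 0.031, -0.004], 0.6)]
scene relay_face [([0.445, -0.022, 0.018], 0.89), ([0.367, 0.046, 0.018], 0.69), ([0.714, 0.022, 0.012], 0.54)]
scene tan_connector [([0.368, -0.075, -0.004], 0.72), ([0.636, -0.078, 0.131], 0.2)]
scene gauge_block [([0.58, -0.305, 0.003], 0.55)]
scene terminal_strip [([0.552, -0.404, -0.002], 0.64)]
scene bolt []
{'fx': 591.511, 'fy': 591.511, 'cx': 317.117, 'cy': 239.547, 'R': [[0.478, -0.878, -0.002], [-0.521, -0.281, -0.806], [0.708, 0.386, -0.592]], 't': [-0.274, 0.331, 0.883]}
top adapter [([0.583, -0.073, -0.001], 0.55)]
top nest_mouth [([0.543, -0.076, 0.015], 0.56)]
top cover_hinge [([0.669, -0.079, 0.045], 0.72), ([0.629, -0.081, 0.125], 0.58)]
top cover_edge [([0.671, -0.077, 0.047], 0.68), ([0.633, -0.08, 0.129], 0.5)]
top relay [([0.7, 0.023, -0.0], 0.7), ([0.366, 0.03, -0.004], 0.59), ([0.436, -0.013, -0.001], 0.5)]
top relay_face [([0.708, 0.018, 0.011], 0.69), ([0.366, 0.044, 0.011], 0.6), ([0.446, -0.018, 0.01], 0.42)]
top tan_connector [([0.447, -0.024, 0.009], 0.73), ([0.371, -0.077, -0.004], 0.56)]
top gauge_block [([0.574, -0.306, 0.0], 0.54)]
top terminal_strip [([0.552, -0.406, 0.001], 0.62)]
top bolt [([0.573, 0.283, 0.001], 0.46)]
{'fx': 564.328, 'fy': 564.328, 'cx': 315.114, 'cy': 242.472, 'R': [[-0.006, -1.0, -0.025], [-0.993, 0.009, -0.116], [0.116, 0.024, -0.993]], 't': [-0.021, 0.518, 1.518]}
1.1 [0.21093402 0.64117788 0.23869282] [-3.14154399e+00  4.62556788e-05  2.82379346e+00] 0.9963640151901952 [ 0.86951811 -0.59319634  0.0704933 ]
```

View pics/scene0.png

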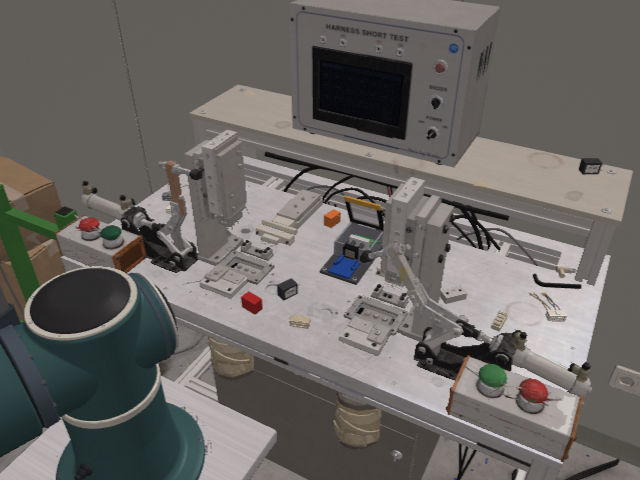

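View pics/top0.png

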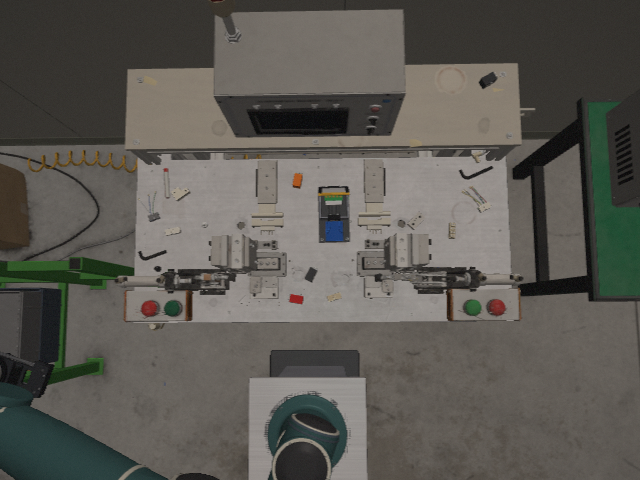

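The black relay is at scene pixel (288,289), top (311,274). The red one at (252,302) and the orange one at (331,217) are decoys. The adapter is at scene (352,250), top (334,215), with its cover half open. Tall clamp fixtures stand on both sides. Next I measure yaw angles and obstacle heights.

```bash
cat > h.py <<'E'
import numpy as np, cv2
def cloud(m,d):
    v,u=np.mgrid[:480,:640]
    P=np.stack([(u-m["cx"])*d/m["fx"],(v-m["cy"])*d/m["fy"],d],-1)
    W=(P-np.array(m["t"]))@np.array(m["R"])
    W[d<=0]=np.nan
    return W
E
python3 - <<'E'
from station import r
from h import *
ims=[]
for c in ("scene","top"):
    im=cv2.imread(f"pics/{c}0.png"); d=np.load(f"{c}_d.npy"); W=cloud(r.camera_model(c),d)
    hsv=cv2.cvtColor(im,cv2.COLOR_BGR2HSV)
    def rect(mask,name):
        p=W[mask&np.isfinite(W[...,2])]
        if len(p)<8: print(c,name,len(p));return
        (cx,cy),(w,h),a=cv2.minAreaRect((p[:,:2]*1000).astype(np.float32))
        print(c,name,len(p),"ctr",round(cx,1),round(cy,1),"size",round(w,1),round(h,1),"ang",round(a,1),"z",np.round(np.percentile(p[:,2],[5,50,95]),3))
    X,Y,Z=W[...,0],W[...,1],W[...,2]
    near=lambda x,y,q:(abs(X-x)<q)&(abs(Y-y)<q)
    rect((hsv[...,0]>100)&(hsv[...,0]<130)&(hsv[...,1]>150)&near(.56,-.077,.1),"blue")
    rect((hsv[...,0]>15)&(hsv[...,0]<35)&(hsv[...,1]>120)&near(.63,-.077,.08)&(Z>.08),"yellow")
    rect(near(.435,-.015,.035)&(Z>.02)&(Z<.04),"relaytop")
    rect(near(.435,-.015,.035)&(Z>.006)&(Z<.04),"relayall")
    # obstacle map: max z in 25mm cells
    print(c); 
    for x in np.arange(.35,.80,.04):
        row=[]
        for y in np.arange(.30,-.43,-.04):
            k=(abs(X-x)<.02)&(abs(Y-y)<.02); row.append(f"{int(np.nanmax(Z[k])*1000) if k.sum()>2 else -99:4d}")
        print(f"{x:.2f}"," ".join(row))
    u0,v0=((220,160) if c=="scene" else (260,160))
    ims.append(cv2.resize(im[v0:v0+160,u0:u0+160],(400,400) if 0 else (400,400),interpolation=cv2.INTER_CUBIC))
cv2.imwrite("pics/crop1.png",np.hstack(ims))
E
```

```text
scene blue 436 ctr 548.3 -74.9 size 58.5 52.5 ang 2.8 z [0.01  0.014 0.02 ]
scene yellow 217 ctr 630.6 -75.6 size 83.4 11.7 ang 88.6 z [0.116 0.126 0.131]
scene relaytop 208 ctr 430.9 -12.8 size 25.4 43.4 ang 65.3 z [0.021 0.028 0.031]
scene relayall 322 ctr 435.0 -10.6 size 70.9 39.3 ang 11.0 z [0.008 0.024 0.031]
scene
0.35   64    6    5    5   18   18   32   32    5   21   18   12   16   17    5    6    6   89   98
0.39   85  242  249  245  246   20   30   30   30   17   19   12  188  217  223  145  114  102   97
0.43   85  245  257  287  291  226   11   31   32    5    6   13  188  291  287  256  112  102  103
0.47    4    4  257  289  292  270   11    6   22    6    4    9   10  291  290  256    4    3  -99
0.51    5    4  256  287  291  182    7    6   11   18   17    7   26  291  289  255    3   13   16
0.55    5  -99   11   19   27   27   24    5   10   22   23   24   17   17  -99   21    5   18   18
0.59  -99  -99    6    6   34   35   33    5   46   46   46   24  -99  -99    5   19   19    4    8
0.63  -99    1    6    5   39   40   23    5  132  132  133    3  -99  -99   
[... 1234 characters left out ...]

0.55   23    9    7   12   29   31   28    8   12   23   23   28   29   29   12   23    8   22   21
0.59   34   16   10   10   35   38   37   10   47   47   55   36   39   38   10   25   23   10   15
0.63    9   15   12   10   41   44    9    9  133  137  135   14   42   41    9   11   10   11    9
0.67   12   11    9    9   41   45   10   40   94   91   90   11   45   43   11   11    8   12   10
0.71   10    9   10    9   43   44   12   37   10   13   11   10   42   46    8   10   10   11   13
0.75  171  172  170  433  456  443  458  457  438  452  463  444  464  458  172  171  171  172  172
0.79  171  172  172  465  466  466  465  465  465  468  465  468  465  465  173  172  170  172  170
```

View pics/crop1.png

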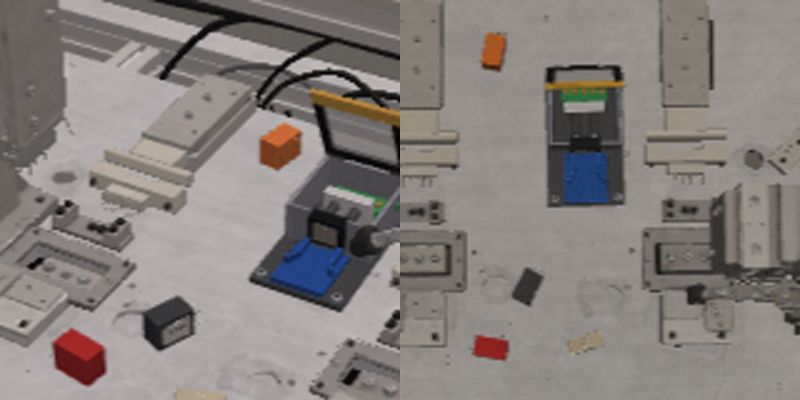

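Scene crop: the relay is at (170,322), its pins pointing away and to the right. The cover stands about 67° up. Both views give an adapter yaw of about 0, origin (0.578, -0.0765). The relay's axis is at about -27°. I'll check corridor clearance for the gripper body and start moving in.

Run:
```python
from station import r
from h import *
for c in ("scene","top"):
    W=cloud(r.camera_model(c),np.load(f"{c}_d.npy")).reshape(-1,3); W=W[np.isfinite(W[:,2])]
    for x in np.arange(.36,.60,.02):
        k=W[(abs(W[:,0]-x)<.01)&(W[:,2]>.055)&(W[:,2]<.5)]
        L=k[(k[:,1]>.02)&(k[:,1]<.3)];R=k[(k[:,1]<-.12)&(k[:,1]>-.35)]
        print(c,round(x,2),np.round(np.sort(L[:,1])[:3],3),np.round(np.sort(R[:,1])[-3:],3))
```

```text
scene 0.36 [] []
scene 0.38 [0.263 0.264 0.265] []
scene 0.4 [0.157 0.158 0.158] [-0.176 -0.174 -0.174]
scene 0.42 [0.13  0.131 0.133] [-0.176 -0.174 -0.172]
scene 0.44 [0.116 0.116 0.116] [-0.201 -0.2   -0.196]
scene 0.46 [0.116 0.116 0.117] [-0.203 -0.202 -0.202]
scene 0.48 [0.116 0.117 0.117] [-0.203 -0.202 -0.201]
scene 0.5 [0.12 0.12 0.12] [-0.202 -0.202 -0.202]
scene 0.52 [] [-0.239]
scene 0.54 [] []
scene 0.56 [] []
scene 0.58 [] []
top 0.36 [] []
top 0.38 [] []
top 0.4 [0.159 0.159 0.16 ] [-0.178 -0.176 -0.175]
top 0.42 [0.143 0.145 0.145] [-0.176 -0.175 -0.175]
top 0.44 [0.117 0.118 0.119] [-0.2   -0.198 -0.197]
top 0.46 [0.116 0.117 0.118] [-0.198 -0.198 -0.197]
top 0.48 [0.117 0.117 0.117] [-0.198 -0.198 -0.197]
top 0.5 [0.117 0.119 0.121] [-0.202 -0.202 -0.2  ]
top 0.52 [] [-0.255]
top 0.54 [] []
top 0.56 [] []
top 0.58 [] []
```

Call:
drive_tool([
  [0,0,4],
  [0,0,4],
  [0,0,4],
  [2.5,-3,0],
  [2.5,-3,0],
  [2.5,-3,0],
  [2.5,-3,0],
  [2.5,-3,0],
  [2.5,-3,0],
  [2.5,-3,0],
], turn=[0,0,0,3,3,3,3,3,3,0], fingers=255, force=20)

```text
clock: 1.93
ee_pos: [0.3867, 0.4296, 0.359]
eef_rot: [3.141, 0.0, 3.14]
wrist_force: [0.1, 0.6, 0.5]
opening: 0.266
grip_force: 0.0
```

Call:
drive_tool([
  [1.9,-3.6,0],
  [1.9,-3.6,0],
  [1.9,-3.6,0],
  [1.9,-3.6,0],
  [1.9,-3.6,0],
  [1.9,-3.6,0],
  [1.9,-3.6,0],
  [1.9,-3.6,0],
  [1.9,-3.6,0],
  [1.9,-3.6,0],
], turn=[0,0,0,0,0,0,0,0,0,0])

```text
clock: 2.77
ee_pos: [0.5765, 0.0692, 0.359]
eef_rot: [3.141, 0.001, 3.138]
wrist_force: [0.4, 1.0, 0.2]
opening: 0.012
grip_force: 0.0
```

Call:
drive_tool([
  [1.9,-3.6,-2],
  [1.9,-3.6,-2],
  [1.9,-3.6,-2],
  [1.9,-3.6,-2],
  [0.2,-0.2,-3],
  [0,0,-3],
  [0,0,-3],
  [0,0,-2],
  [0,0,-1.5],
  [0,0,0],
], turn=[0,0,0,0,0,0,0,0,0,0])

```text
clock: 3.6
ee_pos: [0.6448, -0.0628, 0.1554]
eef_rot: [3.141, -0.008, 3.138]
wrist_force: [-0.6, 0.5, -0.0]
opening: 0.003
grip_force: 0.0
```

Call:
drive_tool([
  [1.4,-1.4,0],
  [0,0,0],
  [0,0,-1.5],
  [0,0,-1.7],
  [0,0,0],
], turn=[0,0,0,0,0])

```text
clock: 4.02
ee_pos: [0.6602, -0.0767, 0.1263]
eef_rot: [3.141, -0.004, 3.138]
wrist_force: [-0.5, -0.5, -1.6]
opening: 0.005
grip_force: 0.0
```

Run:
```python
from station import r
from h import *
im,d=r.camera("scene"); cv2.imwrite("pics/s2.png",cv2.resize(im[130:290,260:460],(800,640)[:2] if 0 else (750,600),interpolation=cv2.INTER_CUBIC))
print([(np.round(o["xyz"],3).tolist(),round(o["p"],2)) for o in r.tip_of("scene","cover_edge")])
H=np.array([.667,.045])
th0=1.17
for th in (1.17,1.0,.8,.6,.4,.2,.1,0):
    p=H+.084*np.array([-np.cos(th),np.sin(th)])+.0025*np.array([np.sin(th),np.cos(th)])
    print(th,"TCP",np.round(p+[.009,0],4))
```

```text
[([0.632, -0.077, 0.133], 0.56)]
1.17 TCP [0.6455 0.1233]
1.0 TCP [0.6327 0.117 ]
0.8 TCP [0.6193 0.107 ]
0.6 TCP [0.6081 0.0945]
0.4 TCP [0.5996 0.08  ]
0.2 TCP [0.5942 0.0641]
0.1 TCP [0.5927 0.0559]
0 TCP [0.592  0.0475]
```

View pics/s2.png

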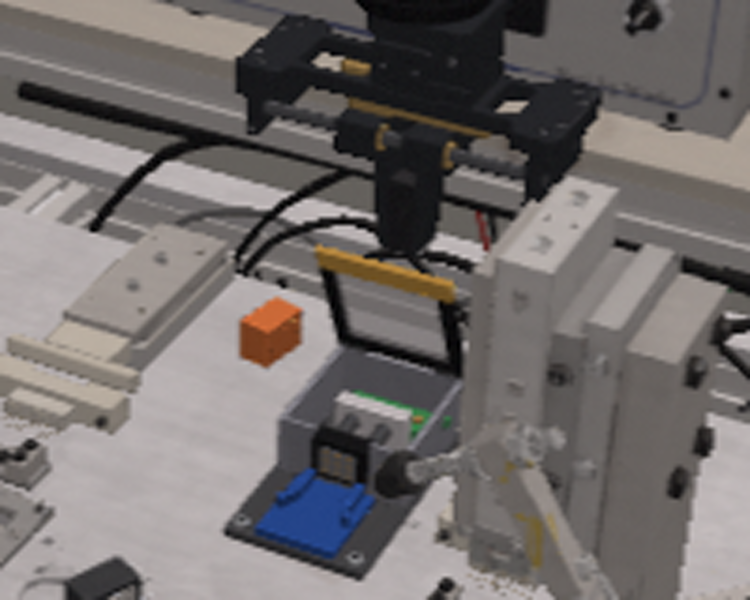

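The picture shows the fingertips (405,250) just behind the yellow bar (385,272), clear of the cover. Next I sweep it shut along its arc.

Call:
drive_tool([
  [-1.5,0,-0.3],
  [-1.3,0,-0.8],
  [-1.3,0,-1.0],
  [-1.1,0,-1.3],
  [-0.8,0,-1.4],
  [-0.5,0,-1.6],
  [-0.2,0,-0.8],
  [0,0,0],
], turn=[0,0,0,0,0,0,0,0])

```text
clock: 4.78
ee_pos: [0.5941, -0.0769, 0.0559]
eef_rot: [3.141, -0.001, 3.138]
wrist_force: [-0.6, 0.6, 1.0]
opening: 0.003
grip_force: 0.0
```

Call:
drive_tool([
  [0,0,-0.3],
  [0,0,-0.3],
  [0,0,-0.1],
  [0,0,0],
], turn=[0,0,0,0])

```text
clock: 5.12
ee_pos: [0.5957, -0.0772, 0.0498]
eef_rot: [-3.141, 0.002, 3.138]
wrist_force: [0.1, -0.0, 0.7]
opening: 0.006
grip_force: 0.3
```

Call:
drive_tool([
  [0,0,-0.2],
  [0,0,-0.2],
  [0,0,0],
  [0,0,0],
], turn=[0,0,0,0])

```text
clock: 5.45
ee_pos: [0.5958, -0.0772, 0.0477]
eef_rot: [-3.141, 0.002, 3.138]
wrist_force: [-4.1, 1.1, 14.3]
opening: 0.003
grip_force: 6.5
```

Resistance at z = 47.7 mm (14 N) means the cover is shut. Next, the relay.

Call:
drive_tool([
  [0,0,3],
  [0,0,3],
  [-1,0.4,2],
  [-3,1.2,0],
  [-3,1.2,0],
  [-3,1.2,0],
  [-3,1.2,0],
  [-3,1.2,0],
  [-1,0.2,0],
  [0,0,0],
], turn=[0,0,0,-5,-5,-5,-5,-5,-2,0], fingers=125)

```text
clock: 6.28
ee_pos: [0.4217, -0.0103, 0.1245]
eef_rot: [-3.141, -0.002, 2.667]
wrist_force: [0.6, -0.5, 0.0]
opening: 0.509
grip_force: 0.0
```

Run:
```python
from station import r
from h import *
s=r.sense(); print(s["ee_pos"],s["eef_rot"],s["opening"],s["wrist_force"])
im,d=r.camera("scene"); cv2.imwrite("pics/s3.png",cv2.resize(im[180:340,230:430],(750,600),interpolation=cv2.INTER_CUBIC))
for t in ("cover_edge","relay","relay_face","adapter","nest_mouth"):
  print(t,[(np.round(o["xyz"],3).tolist(),round(o["p"],2)) for o in r.tip_of("scene",t)])
W=cloud(r.camera_model("scene"),d);X,Y,Z=W[...,0],W[...,1],W[...,2]
k=(abs(X-.434)<.035)&(abs(Y+.013)<.035)&(Z>.02)&(Z<.032); p=W[k]
print(len(p),cv2.minAreaRect((p[:,:2]*1000).astype(np.float32)))
hsv=cv2.cvtColor(im,cv2.COLOR_BGR2HSV)
for n,k in (("blue",(hsv[...,0]>100)&(hsv[...,0]<130)&(hsv[...,1]>150)&(abs(X-.56)<.1)&(abs(Y+.077)<.1)),("yel",(hsv[...,0]>15)&(hsv[...,0]<35)&(hsv[...,1]>120)&(abs(X-.58)<.05)&(abs(Y+.077)<.06)&(Z>.03))):
  p=W[k]; print(n,len(p),cv2.minAreaRect((p[:,:2]*1000).astype(np.float32)) if len(p)>5 else 0, np.median(p[:,2]) if len(p) else 0)
```

```text
[ 0.42168844 -0.01030996  0.12445007] [-3.14087719e+00 -1.97474265e-03  2.66698273e+00] 0.508951403395106 [ 0.64331745 -0.54269707  0.01502983]
cover_edge [([0.576, -0.076, 0.048], 0.82)]
relay [([0.692, 0.024, -0.001], 0.8), ([0.364, 0.031, -0.001], 0.73), ([0.433, -0.018, -0.0], 0.54)]
relay_face [([0.447, -0.018, 0.014], 0.86), ([0.665, -0.077, 0.044], 0.75), ([0.369, 0.049, 0.014], 0.71), ([0.712, 0.023, 0.013], 0.61), ([0.434, -0.017, -0.001], 0.58)]
adapter [([0.576, -0.077, 0.001], 0.77)]
nest_mouth [([0.543, -0.08, 0.01], 0.65)]
204 ((430.4066467285156, -13.108051300048828), (27.127378463745117, 43.374385833740234), 68.77583312988281)
blue 435 ((549.8171997070312, -75.2408676147461), (59.61515426635742, 51.079681396484375), 1.0069304704666138) 0.013318623576392725
yel 211 ((581.8381958007812, -76.18203735351562), (20.33172607421875, 82.0469741821289), 3.0607383251190186) 0.048220017886505956
```

View pics/s3.png

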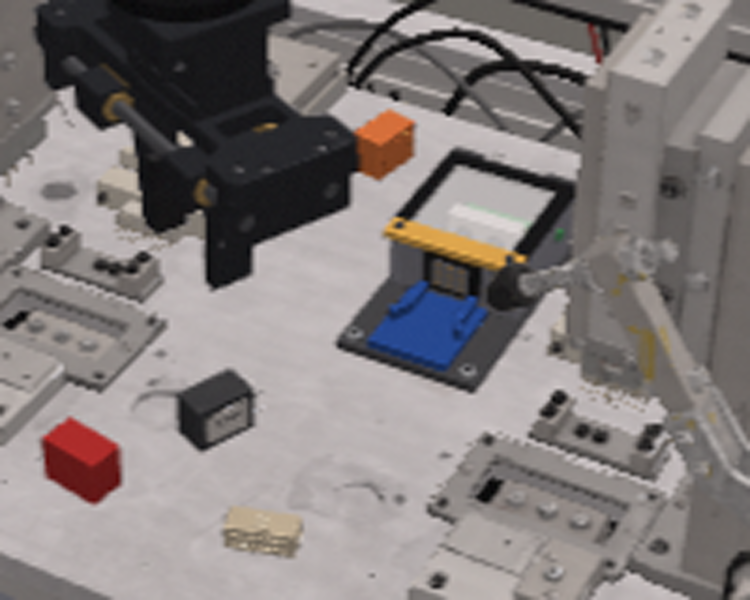

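The cover lies shut with its yellow bar flat at (455,243), and the relay at (215,408) is untouched. Descending to grip.

Call:
drive_tool([
  [0.4,0,-2],
  [0,0,-3],
  [0,0,-3],
  [0,0,-2],
  [0,0,-1],
  [0,0,-0.4],
  [0,0,0],
], turn=[1,0,0,0,0,0,0])

```text
clock: 7.17
ee_pos: [0.4287, -0.0112, 0.0106]
eef_rot: [-3.141, -0.002, 2.684]
wrist_force: [0.1, 0.8, 0.9]
opening: 0.51
grip_force: 0.0
```

Call:
drive_tool([
  [-0.2,0.1,0],
  [0,0,0],
  [0,0,0],
  [0,0,0],
  [0,0,0],
  [0,0,0],
  [0,0,0],
], turn=[0,0,0,0,0,0,0], fingers=255, force=40)

```text
clock: 7.75
ee_pos: [0.4279, -0.0101, 0.0124]
eef_rot: [3.141, 0.002, 2.684]
wrist_force: [-1.0, 0.3, 7.1]
opening: 0.246
grip_force: 40.0
```

Call:
drive_tool([
  [0,0,1],
  [0,0,2],
  [0,-1,1],
  [1,-1.5,0],
  [1.5,-1.5,0],
  [1.5,-1.5,0],
  [1.5,-1.1,0],
  [1.0,0,0],
  [0,0,0],
], turn=[0,0,3,5,5,5,5,4,0])

```text
clock: 8.5
ee_pos: [0.4942, -0.0771, 0.0524]
eef_rot: [-3.141, 0.003, -3.127]
wrist_force: [0.2, 0.9, -0.9]
opening: 0.245
grip_force: 40.0
```

Run:
```python
from station import r
from h import *
s=r.sense(); print(s["ee_pos"],s["eef_rot"],s["opening"],s["wrist_force"],s["grip_force"])
im,d=r.camera("scene"); cv2.imwrite("pics/s4.png",cv2.resize(im[190:310,270:420],(750,600),interpolation=cv2.INTER_CUBIC))
for c in ("scene","top"):
  if c=="top": im,d=r.camera(c)
  for t in ("relay","relay_face","cover_edge","nest_mouth"):
    print(c,t,[(np.round(o["xyz"],3).tolist(),round(o["p"],2)) for o in r.tip_of(c,t)])
```

```text
[ 0.49415509 -0.07705011  0.05235777] [-3.14096056e+00  2.80793741e-03 -3.12709344e+00] 0.24475998985331474 [ 0.24488208  0.90410359 -0.86421531] 39.99854385852814
scene relay [([0.5, -0.081, 0.043], 0.78), ([0.367, 0.03, -0.002], 0.75), ([0.578, -0.31, 0.0], 0.6)]
scene relay_face [([0.367, 0.046, 0.017], 0.88), ([0.515, -0.076, 0.059], 0.66)]
scene cover_edge [([0.576, -0.08, 0.05], 0.36)]
scene nest_mouth [([0.544, -0.08, 0.011], 0.96)]
top relay [([0.702, 0.024, 0.0], 0.43)]
top relay_face [([0.708, 0.017, 0.011], 0.63)]
top cover_edge [([0.574, -0.08, 0.045], 0.79)]
top nest_mouth []
```

View pics/s4.png

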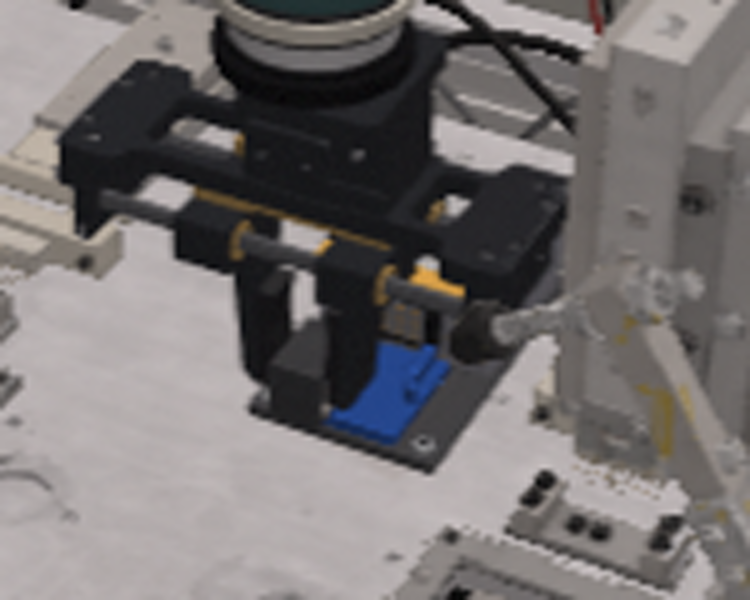

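The relay is held level at (300,385), ahead of the nest. The pads would end up close to the lip, so I'll set the relay on the nest floor and regrip a few mm further back.

Call:
drive_tool([
  [1,0,0],
  [1,0,0],
  [1,0,0],
  [0,0,-1],
  [0,0,-1.2],
  [0,0,-0.3],
  [0,0,0],
  [0,0,0],
], turn=[0,0,0,0,0,0,0,0])

```text
clock: 9.67
ee_pos: [0.5205, -0.0759, 0.0249]
eef_rot: [3.141, -0.003, -3.128]
wrist_force: [-0.1, 0.7, -0.4]
opening: 0.247
grip_force: 40.0
```

Call:
drive_tool([
  [0,0,-0.1],
  [0,0,-0.1],
  [0,0,0],
], turn=[0,0,0])

```text
clock: 9.92
ee_pos: [0.5209, -0.076, 0.0244]
eef_rot: [3.141, -0.002, -3.128]
wrist_force: [-2.7, 1.1, 6.5]
opening: 0.245
grip_force: 40.0
```

Call:
drive_tool([
  [0,0,0],
  [0,0,0],
  [0,0,0],
  [-0.4,0,0],
  [0,0,-0.1],
  [0,0,0],
], turn=[0,0,0,0,0,0], fingers=155)

```text
clock: 10.42
ee_pos: [0.5171, -0.076, 0.0228]
eef_rot: [3.141, -0.001, -3.128]
wrist_force: [-0.5, -0.6, -0.3]
opening: 0.393
grip_force: 0.0
```

Call:
drive_tool([
  [0,0,0],
  [0,0,0],
  [0,0,0],
  [0,0,0],
  [0,0,0],
], turn=[0,0,0,0,0], fingers=255, force=45)

```text
clock: 10.83
ee_pos: [0.5178, -0.0761, 0.0232]
eef_rot: [3.142, -0.0, -3.128]
wrist_force: [-0.4, -0.8, -0.0]
opening: 0.247
grip_force: 45.0
```

Run:
```python
from station import r
from h import *
im,d=r.camera("scene"); cv2.imwrite("pics/s5.png",cv2.resize(im[190:310,290:410],(600,600),interpolation=cv2.INTER_CUBIC))
for t in ("relay","relay_face","cover_edge","nest_mouth"):
    print(t,[(np.round(o["xyz"],3).tolist(),round(o["p"],2)) for o in r.tip_of("scene",t)])
```

```text
relay [([0.369, 0.032, -0.002], 0.72), ([0.528, -0.08, 0.011], 0.67)]
relay_face [([0.368, 0.045, 0.013], 0.86), ([0.541, -0.076, 0.029], 0.46)]
cover_edge [([0.574, -0.077, 0.046], 0.66)]
nest_mouth [([0.543, -0.08, 0.012], 0.57)]
```

View pics/s5.png

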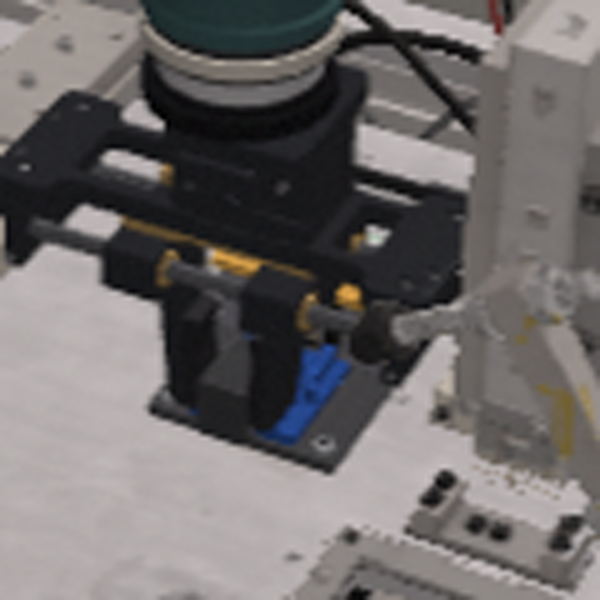

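The relay sits level on the nest floor between the flares, gripped (225,390), and the cover is still shut. Sliding in.

Call:
drive_tool([
  [0.4,0,0.05],
  [0.5,0,0],
  [0.5,0,0],
  [0.4,0,0],
  [0.3,0,0],
  [0.3,0,0],
  [0,0,0],
], turn=[0,0,0,0,0,0,0])

```text
clock: 11.67
ee_pos: [0.5426, -0.0761, 0.0238]
eef_rot: [-3.141, 0.001, -3.128]
wrist_force: [0.5, 0.1, 0.6]
opening: 0.246
grip_force: 45.0
```

Call:
drive_tool([
  [0.2,0,0],
  [0.2,0,0],
  [0.2,0,0],
  [0.2,0,0],
  [0,0,0],
  [0,0,0],
], turn=[0,0,0,0,0,0])

```text
clock: 12.17
ee_pos: [0.5498, -0.0761, 0.0237]
eef_rot: [-3.142, 0.0, -3.128]
wrist_force: [0.4, 0.9, 0.6]
opening: 0.247
grip_force: 45.0
```

Call:
drive_tool([
  [0.1,0,0],
  [0.1,0,0],
  [0.1,0,0],
  [0,0,0],
], turn=[0,0,0,0])

```text
clock: 12.5
ee_pos: [0.553, -0.0761, 0.0238]
eef_rot: [-3.142, 0.0, -3.128]
wrist_force: [1.0, 0.3, -0.2]
opening: 0.245
grip_force: 45.0
```

Call:
drive_tool([
  [0.1,0,0],
  [0.1,0,0],
  [0,0,0],
], turn=[0,0,0])

```text
clock: 12.75
ee_pos: [0.5546, -0.0761, 0.0236]
eef_rot: [3.142, -0.001, -3.128]
wrist_force: [-1.1, -0.2, -0.1]
opening: 0.247
grip_force: 45.0
```

Call:
drive_tool([
  [0.1,0,0],
  [0.1,0,0],
  [0,0,0],
  [0,0,0],
], turn=[0,0,0,0])

```text
clock: 13.08
ee_pos: [0.5557, -0.076, 0.0233]
eef_rot: [3.141, -0.002, -3.128]
wrist_force: [-3.6, -1.1, 1.4]
opening: 0.241
grip_force: 45.0
```

Call:
drive_tool([
  [0.1,0,0],
  [0.1,0,0],
  [0,0,0],
  [0,0,0],
], turn=[0,0,0,0])

```text
clock: 13.42
ee_pos: [0.5574, -0.076, 0.0233]
eef_rot: [3.141, -0.003, -3.128]
wrist_force: [-6.2, 0.2, 3.1]
opening: 0.249
grip_force: 45.0
```

Call:
drive_tool([
  [0.1,0,0],
  [0.1,0,0],
  [0,0,0],
  [0,0,0],
], turn=[0,0,0,0])

```text
clock: 13.75
ee_pos: [0.559, -0.076, 0.0232]
eef_rot: [3.141, -0.004, -3.128]
wrist_force: [-7.9, -0.2, 4.9]
opening: 0.245
grip_force: 45.0
```

Call:
drive_tool([
  [0.1,0,0],
  [0.1,0,0],
  [0,0,0],
  [0,0,0],
], turn=[0,0,0,0])

```text
clock: 14.08
ee_pos: [0.5605, -0.0759, 0.0232]
eef_rot: [3.141, -0.005, -3.128]
wrist_force: [-8.1, -0.1, 4.4]
opening: 0.244
grip_force: 45.0
```

Call:
drive_tool([
  [0.1,0,0],
  [0.1,0,0],
  [0,0,0],
  [0,0,0],
], turn=[0,0,0,0])

```text
clock: 14.42
ee_pos: [0.562, -0.0759, 0.0232]
eef_rot: [3.141, -0.006, -3.128]
wrist_force: [-9.6, -0.5, 6.6]
opening: 0.246
grip_force: 45.0
```

Call:
drive_tool([
  [0.1,0,0],
  [0.1,0,0],
  [0,0,0],
  [0,0,0],
], turn=[0,0,0,0])

```text
clock: 14.75
ee_pos: [0.5627, -0.0759, 0.0232]
eef_rot: [3.141, -0.009, -3.127]
wrist_force: [-14.0, -0.6, 9.9]
opening: 0.246
grip_force: 45.0
```

Call:
drive_tool([
  [0,0,0],
  [0,0,0],
  [0,0,0],
  [0,0,0],
  [0,0,0],
  [0,0,0],
], turn=[0,0,0,0,0,0])

```text
clock: 15.25
ee_pos: [0.5627, -0.0759, 0.0232]
eef_rot: [3.141, -0.008, -3.127]
wrist_force: [-13.7, -0.8, 9.8]
opening: 0.247
grip_force: 45.0
```

Run:
```python
from station import r
from h import *
im,d=r.camera("scene"); cv2.imwrite("pics/s6.png",cv2.resize(im[190:310,290:410],(600,600),interpolation=cv2.INTER_CUBIC))
for t in ("relay","relay_face","cover_edge","cover_hinge","nest_mouth"):
    print(t,[(np.round(o["xyz"],3).tolist(),round(o["p"],2)) for o in r.tip_of("scene",t)])
```

```text
relay [([0.366, 0.034, -0.0], 0.66), ([0.572, -0.079, 0.012], 0.54)]
relay_face [([0.588, -0.075, 0.026], 0.64), ([0.365, 0.047, 0.016], 0.64), ([0.665, -0.077, 0.047], 0.15)]
cover_edge [([0.574, -0.077, 0.051], 0.63), ([0.58, -0.078, 0.004], 0.24)]
cover_hinge [([0.663, -0.074, 0.045], 0.76)]
nest_mouth [([0.545, -0.078, 0.009], 0.58)]
```

View pics/s6.png

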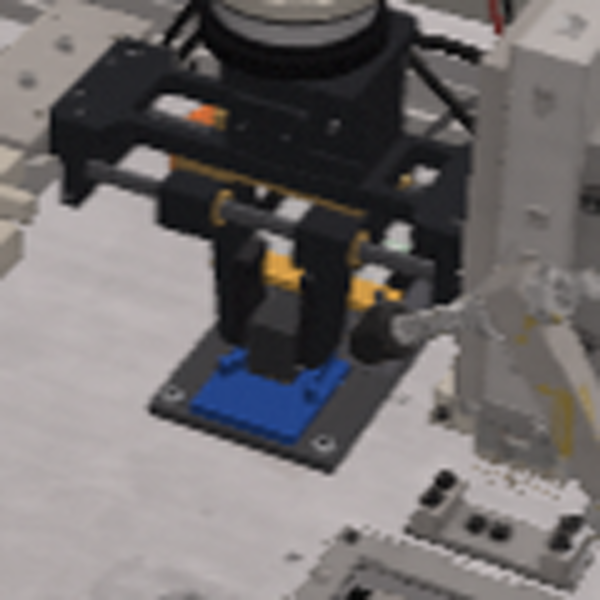

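The relay (275,340) is in under the yellow bar (285,270)–(385,292), between the rails. I'll check the cover's height by depth, then hand in.

Run:
```python
from station import r
from h import *
im,d=r.camera("scene");W=cloud(r.camera_model("scene"),d);X,Y,Z=W[...,0],W[...,1],W[...,2]
hsv=cv2.cvtColor(im,cv2.COLOR_BGR2HSV)
k=(hsv[...,0]>15)&(hsv[...,0]<35)&(hsv[...,1]>120)&(abs(X-.58)<.03)&(abs(Y+.077)<.06)&(Z>.03)&(Z<.07)
z=np.median(Z[k]); print(k.sum(),z,np.percentile(Z[k],[10,90]),r.sense()["wrist_force"])
if z<.0505: print(r.job_done())
```

```text
88 0.04850920041003515 [0.04561831 0.05525325] [-13.99553796  -0.89405279  10.13868489]
the job is handed in; nothing more can be done
None
```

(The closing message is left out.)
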